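# Tip a record book face down onto the scanner and shut the lid

## Robot

A 6-joint arm with a two-finger parallel gripper is mounted at the origin on the work surface; the furniture and walls round the work are solid. World frame = base frame: x ahead of the robot, y to its left, z up, the work surface at z = 0. Lengths are in m, angles in rad, forces in N, time in s.
With the tool pointing down it reaches from about 0.35 to 0.775 m from the base axis. Payload 5.5 kg.
Tool frame: the origin (TCP) lies midway between the tips of the shut fingers; the grasp point (between the pads) lies 19 mm behind it; z points along the fingers, y is the line along which they close (so a half turn about z gives the same grasp; the last joint's range is limited). The gripper opens to 85 mm and grips with 20 to 120 N. Pads are 22 mm wide; open, the fingers measure 114 mm over their backs; the gripper's body (76 mm by 85 mm) begins 54 mm behind the grasp point. The pads swing forward as they close: fully open they stand 13 mm farther back than shut.
Start: joints at [-1.376, 0.313, 0.046, 1.304, 0, 1.431], TCP at [0.189, -0.543, 0.231] pointing down, gripper open.
Joint ranges: [-2.76, 2.76], [-0.86, 1.69], [-1.03, 1.26], [-2.2, 2.34], [-1.47, 1.5], [-3.14, 3.14]. Speed limits (rad/s): [2.57, 2.57, 3.14, 3.14, 3.14, 3.14].

## Interface

Orientations are given as a unit quaternion [w, x, y, z].
In Python, from workcell import env gives the robot as it stands.
- The arm moves only by the tool move_arm, never from a script. Its argument "targets" is a list of rows, each a list of 3 entries, a list of its own where there are three numbers: the shift along the tool's x, y, z in mm, then the turn, a rotation vector about the tool's x, y, z in units of 10 degrees (1.0 is 10 degrees), then the closure, from -1 (fully open) to 1 (shut). In form: [[[dx, dy, dz], [ax, ay, az], gripper], ...]. A call has 1 to 5 rows; each row is the pose to reach, as a shift and turn from the pose commanded when the call began, along the tool's axes at that moment; what a row does not reach only later rows make up. A row lasts 1/8 s, in which the tool goes at most 62.5 mm and 10.7 degrees, less where a joint would pass 70% of its speed; a pose out of reach is approached as far as the arm can. A call with a gripper value outside its range is refused whole. The fingers move at their own pace and stop on an object; "squeeze" is the grip in N (left out, the last holds). Time passes only in rows, so rows that repeat a pose let the fingers close. It gives the time, the measured TCP pose, the force, the opening and the grip force at its end, in the units of the state.
- env.get_state(): the state, without advancing time (a new reading comes with each control period).
- env.read_camera(name): name is "scene" or "side" or "wrist"; returns a dict with "pixels" (384x512x3 uint8, red, green, blue), "fovy" (degrees; the focal length in pixels is half the picture's height over the tangent of half this angle, whatever the lens; pixels are square), "cx", "cy" (the principal point, pixels), "extrinsics" (4x4, takes a point from world to camera coordinates); the wrist camera has in their place "mount" (4x4, takes a point from camera to tool coordinates, whose origin is the TCP and whose axes are the flange's). Camera axes: x right, y up, looking along -z (the intrinsics and any distortion apply to the point x, -y, -z); pixel columns grow to the right and rows downward; lengths in m; the calibration is good to about 2 mm. The wrist camera is an equidistant fisheye: a pixel r from the principal point sees the ray r / f radians off the axis. A picture is of the moment at which its call begins: read the wrist's pose just before it. There is no depth.
- env.hand_in(): hands the job in; it is judged then, once.
Trained networks look in a picture, given as the dict that the camera call returned (one of the last four; its "shot" number tells which), for a name from the list of things; names that differ only in an ending like _2 or _b are one class to them, and where a whole thing is asked for, a point or a joint stands for the part that bears it (a point fixed in the world has none). Each returns a list of dicts, best first, with "confidence" (0 to 1); they miss things now and then, are a little off and sometimes report something else, mostly with a low value. They report only what shows in the picture. A call takes as long as a camera call.
- env.spot_in(thing, picture): "centre" ([x, y, z] in m, in world coordinates, good to about 4 mm: the middle of the surface that is visible of it).
- env.regions_of(thing, picture): "mask" (384x512 bool, what is visible of it).
- env.landmark_of(thing, picture): "centre" ([x, y, z] in m, in world coordinates, good to about 4 mm: a listed point, or the origin of a listed thing).
The state is a dict: "clock": time; "joint_pos": joint angles; "qvel": joint speeds; "tau": joint torques, N m; "tcp_pos": TCP position; "orientation": TCP orientation; "wrist_force": force on the tool from outside, world axes, zero at the start; "ft_torque": the same for the moment, N m; "finger_gap": finger opening in m; "grip_force": force on a finger pad.
Only numpy, scipy, OpenCV 4.12 (cv2) and the standard library are available. Lean on these libraries where they do the work, as an engineer would, in place of code of your own. Each camera call takes 0.05 s, during which the arm holds its last target. There are 200 camera calls.

## Task

Get the grey record book ready for scanning its labelled front cover: tip it up against the scanner's front edge and over onto the glass, so that it lies face down, slide it back until it is flush against the metal ruler at the rear of the glass, and shut the scanner's lid completely over it. Leave the other things on the desk where they are.

Things in the scene. Friction and masses are not known exactly. Their poses are not given: they have to be found in the camera images.
- scanner: Grey flatbed scanner, fixed: 165 (x) x 200 (y) x 30 mm high. Origin at the centre of its underside, on the desk; +x points from its front to its rear (hinge side), z up. Front: plain upright face at x = -82.5 mm. The top is flat at z = 30 mm; the glass runs to 4 mm from the front edge, with no raised border at front or sides.
- ruler (a point): Middle of the foot of the front face of the metal ruler, 6 mm high and 186 mm long, raised behind the glass: x = +42.5 mm, z = 30 mm in the scanner's frame, same axes as the scanner. A book flush against it has its centre 52.5 mm in front of it.
- book_center (a point): Centre of a loose rigid grey hardback book, 105 (its x) x 148 (its y) x 14 mm, 0.11 to 0.23 kg. It starts flat on the desk in front of the scanner: its +x long edge faces the scanner's front, 5 to 60 mm off and up to 12 degrees askew, its middle within 15 mm of the scanner's middle line. Its z points out of the front cover (white paper label), which starts uppermost.
- lid (a joint): Opening angle of the scanner's lid: 0 shut, 1.78 rad at the open stop; starts 1.5 to 1.75. A stiff hinge (0.2 N m of friction; the lid weighs 0.22 kg): it stays wherever it is left and moves with about 2 N at its free edge. 141 mm from hinge line to free edge, 200 mm wide; the plate is 10 mm thick, its outer face 11 mm from the hinge line.
- lid_hinge (a point): Middle of the lid's hinge line, which runs along the scanner's y at x = +63.5 mm, z = 47 mm in the scanner's frame. Shut, the lid lies level above the glass: outer face at z = 58 mm, free edge at x = -77.5 mm.
- lid_edge (a point): Middle of the lid's free edge, half-way through the plate. A 5 mm thick lip along this edge and both sides reaches down to just above the glass when shut, leaving a space 115 mm deep (ahead of the ruler), 190 mm wide and 17 mm high for the book; on a book that sticks out at the front or side the lip rests and the lid stays ajar.
- stapler: Bystander: black stapler, 128 x 26 x 48 mm, loose. Origin at its underside.
- staples: Bystander: small red card box, 40 x 62 x 20 mm, loose. Origin at its underside.
- tape: Bystander: roll of tape lying flat, 96 mm across, 48 mm high, loose. Origin at its underside.

How it is judged:
On the way, in this order (a step that is already met when the one before it is completed fails the run):
1. the book lies face down on the glass, the lid still open (angle between book_center's own z axis and vertical above 3 rad and z of book_center in the frame of scanner between 0.033 and 0.042 m and value of joint lid above 0.5 rad), for 0.2 s.
2. the book is flush against the ruler at the rear of the glass (angle between book_center's own z axis and vertical above 3 rad and x of book_center in the frame of scanner above -0.016 m), for 0.2 s.
At the end, for the whole second after the job is handed in: The lid is shut (under 0.03 rad) over the book, which lies face down flat on the glass, its rear edge within 6 mm of the ruler and its middle within 22 mm of the scanner's middle line; everything is released (all of step 2 and value of joint lid below 0.03 rad and x of book_center in the frame of scanner below -0.005 m and y of book_center in the frame of scanner between -0.022 and 0.022 m and z of book_center in the frame of scanner between 0.033 and 0.042 m); the robot touches nothing.
It fails at once if the stapler, the small card box or the tape roll is shifted by more than 30 mm (distance of any of stapler, staples, tape from where it was at the start of the episode above 0.03 m).
It also fails if it takes over 72 s, if anything falls off the work surface, if the arm or the gripper's body presses on something with over 40 N, if the wrist force passes 120 N, or if a joint passes its speed limit or range.

## Working session

There is one attempt and no reset: what is moved stays moved. The work goes in short steps, Python scripts to look and compute and a tool call to move; the robot and the scene stay as the last step left them, time stands still between calls to the robot, and variables do not carry over. Pictures are saved under pics/ and viewed, at most 10 in all, crops included, and the job is handed in when it is done.

Besides the shell and the picture viewer there is one more tool, called after ">>>" by a JSON object that holds its "op" and its "data", one argument or row to a line. move_arm: Moves the arm, as the interface text tells. Its arguments: {"type":"object","properties":{"targets":{"type":"array","items":{"type":"array"}},"squeeze":{"type":"number"}},"required":["targets"]}

```bash
mkdir -p pics; ls; cat > h.py <<'E'
import numpy as np,cv2
from workcell import env
from scipy.spatial.transform import Rotation as R
def q2r(q): return R.from_quat([q[1],q[2],q[3],q[0]])
E
python3 - <<'E'
from h import *
s=env.get_state();print(s['clock'],s['tcp_pos'],s['orientation'])
ims=[]
for c in ['scene','side']:
    p=env.read_camera(c);ims.append(p['pixels'][:,:,::-1])
    for t in ['scanner','ruler','book_center','lid_hinge','lid_edge','stapler','staples','tape']:
        r=env.landmark_of(t,p)[:1]
        print(c,t,[(np.round(x['centre'],3),round(x['confidence'],2)) for x in r])
    M=env.regions_of('book_center',p)
    if M:
        m=M[0]['mask'].astype(np.uint8);print('rect',cv2.minAreaRect(cv2.findNonZero(m)),p['fovy'],p['cx'],p['cy'],np.round(p['extrinsics'],3).tolist())
cv2.imwrite('pics/a.png',cv2.resize(np.vstack(ims),(800*512//512*3//4,900*3//4))[:600*2]) 
cv2.imwrite('pics/a.png',cv2.resize(np.hstack(ims),(800,300)))
E
```

```text
pics
0.0 [ 0.18880235 -0.5425709   0.23039419] [-9.27524610e-04  9.86022679e-01  1.66608566e-01 -4.58406870e-05]
scene scanner [(array([ 0.468,  0.204, -0.001]), 0.63)]
scene ruler [(array([0.465, 0.246, 0.035]), 0.69)]
scene book_center []
scene lid_hinge [(array([0.467, 0.268, 0.046]), 0.87)]
scene lid_edge [(array([0.464, 0.276, 0.186]), 0.85)]
scene stapler [(array([ 0.497,  0.441, -0.   ]), 0.77)]
scene staples [(array([ 0.534, -0.167,  0.001]), 0.44)]
scene tape [(array([ 0.516, -0.247, -0.002]), 0.94)]
rect ((271.34613037109375, 197.2307586669922), (46.317466735839844, 26.625612258911133), 33.6900634765625) 44.289541732445684 255.76792268931155 193.3811865383277 [[-0.73, -0.683, -0.004, 0.407], [0.458, -0.494, 0.739, -0.223], [-0.506, 0.538, 0.674, -1.381], [0.0, 0.0, 0.0, 1.0]]
side scanner [(array([ 0.469,  0.205, -0.002]), 0.78)]
side ruler [(array([ 0.468,  0.206, -0.002]), 0.69)]
side book_center [(array([0.463, 0.015, 0.004]), 0.72)]
side lid_hinge [(array([0.466, 0.268, 0.05 ]), 0.65)]
side lid_edge [(array([0.462, 0.275, 0.186]), 0.82)]
side stapler [(array([ 0.5  ,  0.443, -0.002]), 0.77)]
side staples [(array([ 0.529, -0.166, -0.001]), 0.45)]
side tape [(array([ 0.514, -0.247, -0.002]), 0.57)]
rect ((295.0, 200.0), (20.0, 16.0), 90.0) 42.23633432952802 257.7404426447194 196.38782238019962 [[-0.932, -0.363, -0.012, 0.509], [0.179, -0.487, 0.855, -0.083], [-0.316, 0.794, 0.519, -1.519], [0.0, 0.0, 0.0, 1.0]]
```

View pics/a.png

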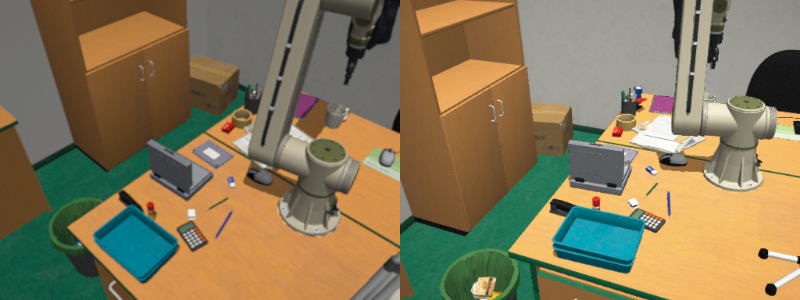

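The scanner faces -y, with its centre near (0.468, 0.205) and its yaw about 92°. The book lies in front of it, around pixel (272,195) of the scene picture. The tape and staples are in front of the book, and the stapler is behind the scanner.

```bash
cat >> h.py <<'E'
def ray_plane(p,uv,z):
    f=p['pixels'].shape[0]/2/np.tan(np.radians(p['fovy'])/2);E=np.array(p['extrinsics'])
    uv=np.atleast_2d(uv).astype(float)
    d=np.c_[(uv[:,0]-p['cx'])/f,-(uv[:,1]-p['cy'])/f,-np.ones(len(uv))]@E[:3,:3]
    o=-E[:3,:3].T@E[:3,3]
    return o+d*((z-o[2])/d[:,2])[:,None]
def toolR(tilt,yaw=0.):
    """tool x=+y world, y=+x, z down; tilt deg: fingers lean to point toward +y; yaw about world z"""
    B=np.array([[0,1,0],[1,0,0],[0,0,-1.]])
    return R.from_euler('z',yaw,degrees=True)*R.from_euler('x',tilt,degrees=True)*R.from_matrix(B)
def plan(pos,Rt):
    s=env.get_state();Rc=q2r(s['orientation'])
    print(round(s['clock'],2),'shift',np.round(Rc.inv().apply(np.array(pos)-s['tcp_pos'])*1000,1),'turn',np.round(np.degrees((Rc.inv()*Rt).as_rotvec())/10,2))
E
python3 - <<'E'
from h import *
p=env.read_camera('scene')
for t in ['book_center','scanner','staples']:
    for r in env.regions_of(t,p)[:3]:
        m=r['mask'].astype(np.uint8)
        print(t,r['confidence'],m.sum(),cv2.boundingRect(m))
        if t=='book_center':
            c=max(cv2.findContours(m,0,1)[0],key=cv2.contourArea)
            w=ray_plane(p,c[:,0],.014)[:,:2].astype(np.float32);print(cv2.minAreaRect(w),np.round(cv2.boxPoints(cv2.minAreaRect(w)),3).tolist())
    print(t,[(np.round(x['centre'],3),round(x['confidence'],2)) for x in env.spot_in(t,p)[:2]])
cv2.imwrite('pics/b.png',cv2.resize(p['pixels'][130:290,170:370,::-1],(800,640))[:600])
plan([.465,-.08,.2],toolR(40))
E
```

```text
book_center 0.59 1072 (247, 179, 51, 38)
((0.46617254614830017, 0.021522551774978638), (0.11723899096250534, 0.16011756658554077), 86.68521881103516) [[0.382999986410141, -0.03200000151991844], [0.5429999828338623, -0.041999999433755875], [0.5490000247955322, 0.07500000298023224], [0.38999998569488525, 0.08500000089406967]]
book_center [(array([0.463, 0.026, 0.012]), 0.94)]
scanner 0.87 3389 (188, 180, 84, 76)
scanner [(array([0.431, 0.276, 0.088]), 0.85), (array([0.462, 0.025, 0.012]), 0.74)]
staples 0.64 170 (283, 156, 17, 15)
staples [(array([ 0.526, -0.157,  0.019]), 0.63)]
1.35 shift [ 412.9 -346.7   31.3] turn [ 2.47  3.47 -6.78]
```

View pics/b.png

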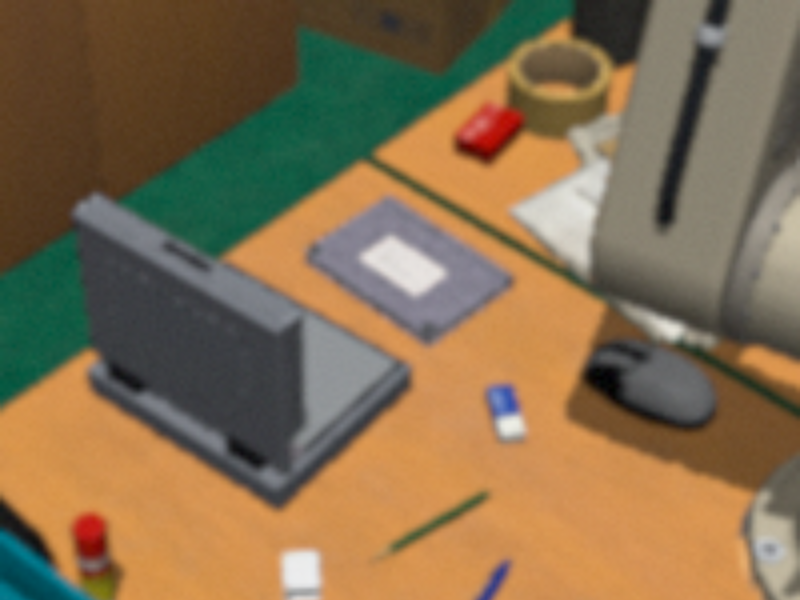

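```bash
python3 -c "
from h import *
plan([.467,-.08,.16],toolR(0,1.5))"
```

```text
1.35 shift [ 414.8 -346.    71.3] turn [ 0.    0.   -7.23]
```

>>> {"op": "move_arm", "data": {
  "targets": [
    [[55,-45,5],[0,0,-0.9],-1],
    [[110,-90,10],[0,0,-1.8],-1],
    [[160,-135,15],[0,0,-2.7],-1],
    [[210,-175,20],[0,0,-3.6],-1],
    [[260,-215,25],[0,0,-4.5],-1]
  ]
}}

```text
clock: 1.98
tcp_pos: [0.351, -0.2749, 0.2084]
orientation: [0.001, 0.846, 0.533, 0.0]
wrist_force: [1.3, -0.7, 0.2]
finger_gap: 0.0855
grip_force: 0.0
```

```bash
python3 -c "
from h import *
plan([.467,-.08,.16],toolR(0,1.5));s=env.get_state();print(s['wrist_force'],s['joint_pos'])"
```

```text
1.98 shift [225.9  20.5  48.4] turn [ 0.01  0.   -2.71]
[ 1.25622874 -0.6927279   0.1936718 ] [-8.44917777e-01  7.21410239e-02 -3.10238164e-01  1.18723381e+00
  1.05272799e-04  1.17193305e+00]
```

>>> {"op": "move_arm", "data": {
  "targets": [
    [[55,5,10],[0,0,-0.7],-1],
    [[110,10,20],[0,0,-1.4],-1],
    [[165,15,30],[0,0,-2.1],-1],
    [[226,20.5,48],[0,0,-2.7],-1],
    [[226,20.5,48],[0,0,-2.7],-1]
  ]
}}

```text
clock: 2.6
tcp_pos: [0.4676, -0.0783, 0.1591]
orientation: [-0.001, 0.697, 0.717, -0.0]
wrist_force: [-0.0, -0.2, 0.0]
finger_gap: 0.0856
grip_force: 0.0
```

```bash
python3 - <<'E'
from h import *
s=env.get_state();p=env.read_camera('wrist');cv2.imwrite('pics/c.png',p['pixels'][:,:,::-1])
for n in ['book_center','scanner','ruler','lid_hinge']:
    print(n,[(np.round(x['centre'],3),round(x['confidence'],2)) for x in env.landmark_of(n,p)[:1]])
plan([.467,-.08,-.006],toolR(0,1.5));print(s['tcp_pos'])
E
```

```text
book_center [(array([0.467, 0.017, 0.007]), 0.6)]
scanner [(array([ 0.514, -0.25 , -0.001]), 0.57)]
ruler []
lid_hinge []
2.85 shift [  3.2   0.  166.7] turn [ 0.    0.   -0.04]
[ 0.46760794 -0.07825628  0.15912251]
```

View pics/c.png

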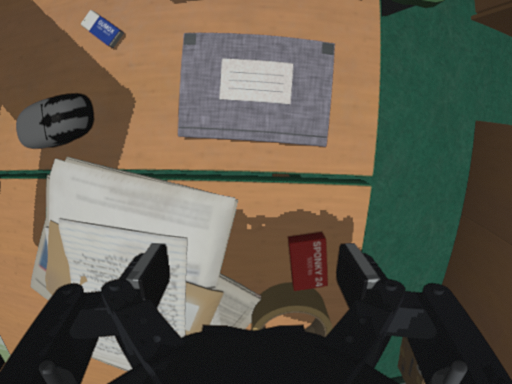

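The wrist view shows the book centred at about pixel (256,88), its near edge around row 142, and the staples box at (308,262), clear of the fingers. Next I go down behind the book.

>>> {"op": "move_arm", "data": {
  "targets": [
    [[3,0,55],[0,0,0],-1],
    [[3,0,110],[0,0,0],-1],
    [[3,0,145],[0,0,0],-1],
    [[3,0,160],[0,0,0],-1],
    [[3,0,164],[0,0,0],-1]
  ]
}}

```text
clock: 3.48
tcp_pos: [0.4661, -0.0802, -0.0043]
orientation: [-0.001, 0.701, 0.713, -0.0]
wrist_force: [-0.2, -0.3, 0.0]
finger_gap: 0.0856
grip_force: 0.0
```

>>> {"op": "move_arm", "data": {
  "targets": [
    [[25,0,0],[0,0,0],-1],
    [[45,0,0],[0,0,0],-1],
    [[55,0,0],[0,0,0],-1],
    [[65,0,0],[0,0,0],-1],
    [[73,0,0],[0,0,0],-1]
  ]
}}

```text
clock: 4.1
tcp_pos: [0.4664, -0.0064, -0.0031]
orientation: [0.001, 0.7, 0.714, 0.0]
wrist_force: [-0.1, -2.3, 2.1]
finger_gap: 0.0851
grip_force: 1.3
```

>>> {"op": "move_arm", "data": {
  "targets": [
    [[5,0,0],[0,0,0],-1],
    [[10,0,0],[0,0,0],-1],
    [[13,0,0],[0,0,0],-1]
  ]
}}

```text
clock: 4.47
tcp_pos: [0.4669, 0.0048, -0.0033]
orientation: [0.003, 0.7, 0.714, -0.001]
wrist_force: [3.1, -15.6, -0.8]
finger_gap: 0.0856
grip_force: 7.5
```

```bash
python3 - <<'E'
from h import *
s=env.get_state();print(s['tcp_pos'],s['wrist_force'],s['ft_torque'],q2r(s['orientation']).as_matrix().round(3).tolist())
p=env.read_camera('scene');a=p['pixels'][150:270,180:330,::-1]
q=env.read_camera('wrist')['pixels'][:,:,::-1]
cv2.imwrite('pics/d.png',np.hstack([cv2.resize(a,(420,336)),cv2.resize(q,(380,336))]))
E
```

```text
[ 0.46685934  0.00480352 -0.00332264] [  3.05626133 -15.57435669  -0.77040987] [-2.86822915 -0.69780541  0.66931514] [[-0.021, 1.0, 0.002], [1.0, 0.021, -0.006], [-0.006, 0.002, -1.0]]
```

View pics/d.png

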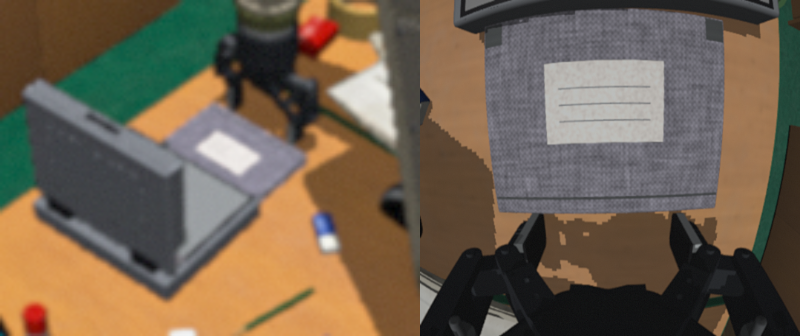

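The book is flush against the scanner front (right picture, back edge at row ~25) and the fingers press on its near edge with about 15 N. Next I lift it by friction.

>>> {"op": "move_arm", "data": {
  "targets": [
    [[1.5,0,-3],[0,0,0],-1],
    [[2,0,-7],[0,0,0],-1],
    [[2.5,0,-12],[0,0,0],-1],
    [[3.5,0,-17],[0,0,0],-1],
    [[4.5,0,-22],[0,0,0],-1]
  ]
}}

```text
clock: 5.2
tcp_pos: [0.4685, 0.008, 0.0196]
orientation: [0.005, 0.7, 0.714, -0.001]
wrist_force: [4.4, -14.2, 1.9]
finger_gap: 0.0854
grip_force: 7.4
```

```bash
python3 - <<'E'
from h import *
q=env.read_camera('wrist')['pixels'][:,:,::-1];p=env.read_camera('scene');a=p['pixels'][150:270,180:330,::-1]
cv2.imwrite('pics/e.png',np.hstack([cv2.resize(a,(420,336)),cv2.resize(q,(380,336))]))
E
```

```text
(no output)
```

View pics/e.png

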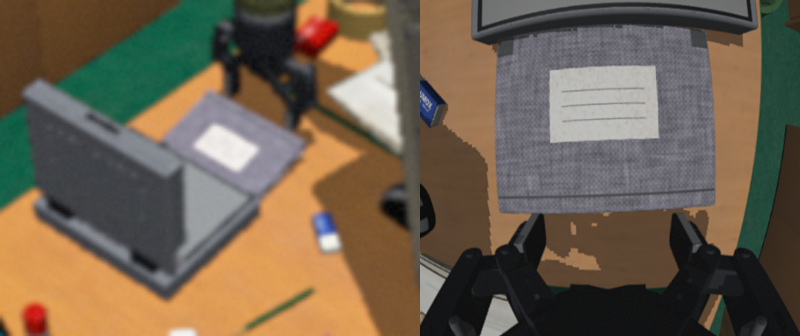

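The book edge rises with the fingers. The open fingertips sit high on its edge though (about 9 mm up), so I'll set it down and take it again with the tips lower.

>>> {"op": "move_arm", "data": {
  "targets": [
    [[0,0,12],[0,0,0],-1],
    [[-2,0,23],[0,0,0],-1],
    [[-12,0,24],[0,0,0],-1],
    [[-12,0,28],[0,0,0],-1],
    [[-12,0,30],[0,0,0],-1]
  ]
}}

```text
clock: 5.92
tcp_pos: [0.4647, 0.0, -0.0122]
orientation: [-0.001, 0.7, 0.714, -0.0]
wrist_force: [-0.7, 0.0, -0.3]
finger_gap: 0.0854
grip_force: 0.0
```

>>> {"op": "move_arm", "data": {
  "targets": [
    [[4,0,-1],[0,0,0],-1],
    [[8,0,-1],[0,0,0],-1],
    [[10,0,-3],[0,0,0],-1],
    [[10,0,-6],[0,0,0],-1]
  ]
}}

```text
clock: 6.42
tcp_pos: [0.4662, 0.005, -0.0051]
orientation: [0.005, 0.7, 0.714, -0.004]
wrist_force: [0.2, -19.8, -0.8]
finger_gap: 0.0854
grip_force: 10.0
```

>>> {"op": "move_arm", "data": {
  "targets": [
    [[0.5,0,-5],[0,0,0],-1],
    [[1,0,-10],[0,0,0],-1],
    [[2,0,-15],[0,0,0],-1],
    [[3.5,0,-20],[0,0,0],-1],
    [[5.5,0,-25],[0,0,0],-1]
  ]
}}

```text
clock: 7.05
tcp_pos: [0.466, 0.0082, 0.0206]
orientation: [0.006, 0.7, 0.714, -0.006]
wrist_force: [-3.1, -29.7, 6.2]
finger_gap: 0.0854
grip_force: 15.0
```

>>> {"op": "move_arm", "data": {
  "targets": [
    [[-0.5,0,-7],[0,0,0],-1],
    [[0,0,-13],[0,0,0],-1],
    [[2,0,-19],[0,0,0],-1],
    [[5.5,0,-26],[0,0,0],-1],
    [[10,0,-32],[0,0,0],-1]
  ]
}}

```text
clock: 7.68
tcp_pos: [0.4652, 0.0211, 0.0528]
orientation: [0.004, 0.7, 0.714, -0.004]
wrist_force: [-4.1, -18.7, 10.4]
finger_gap: 0.0851
grip_force: 10.6
```

```bash
python3 - <<'E'
from h import *
q=env.read_camera('wrist')['pixels'][:,:,::-1];p=env.read_camera('scene');a=p['pixels'][150:270,180:330,::-1]
cv2.imwrite('pics/f.png',np.hstack([cv2.resize(a,(420,336)),cv2.resize(q,(380,336))]))
E
```

```text
(no output)
```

View pics/f.png

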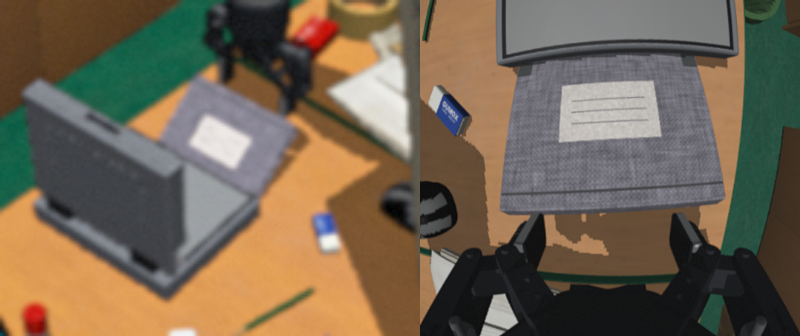

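The book is tilting well, at about 38°, with both fingers under its near edge. I continue along the arc.

>>> {"op": "move_arm", "data": {
  "targets": [
    [[6,0,-7],[0,0,0],-1],
    [[12,0,-12],[0,0,0],-1],
    [[18,0,-16],[0,0,0],-1],
    [[25,0,-20],[0,0,0],-1],
    [[33,0,-22],[0,0,0],-1]
  ]
}}

```text
clock: 8.4
tcp_pos: [0.4648, 0.0515, 0.0775]
orientation: [0.007, 0.7, 0.714, -0.006]
wrist_force: [-11.8, -31.4, 44.8]
finger_gap: 0.085
grip_force: 27.1
```

>>> {"op": "move_arm", "data": {
  "targets": [
    [[-1,0,-6],[0,0,0],-1],
    [[0,0,-9],[0,0,0],-1]
  ]
}}

```text
clock: 8.65
tcp_pos: [0.4647, 0.0583, 0.0833]
orientation: [0.001, 0.7, 0.714, 0.001]
wrist_force: [0.0, 0.8, 0.2]
finger_gap: 0.0854
grip_force: 0.1
```

```bash
python3 - <<'E'
from h import *
q=env.read_camera('wrist')['pixels'][:,:,::-1];p=env.read_camera('scene');a=p['pixels'][150:270,180:330,::-1]
cv2.imwrite('pics/g.png',np.hstack([cv2.resize(a,(420,336)),cv2.resize(q,(380,336))]))
E
```

```text
(no output)
```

View pics/g.png

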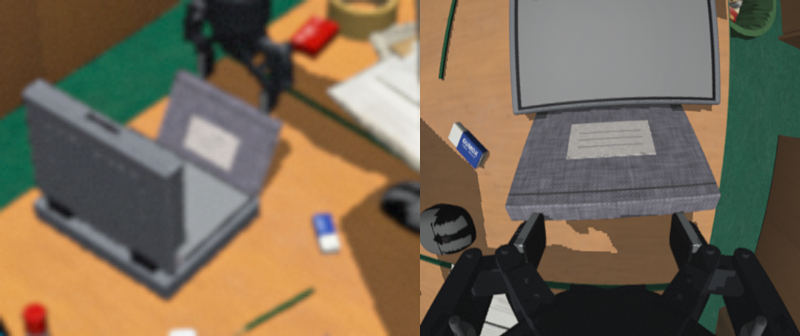

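Now the book leans lightly on the fingers at about 65°. I push it on to upright.

>>> {"op": "move_arm", "data": {
  "targets": [
    [[7,0,-3],[0,0,0],-1],
    [[14,0,-5],[0,0,0],-1],
    [[21,0,-6],[0,0,0],-1],
    [[27,0,-7],[0,0,0],-1],
    [[33,0,-7],[0,0,0],-1]
  ]
}}

```text
clock: 9.38
tcp_pos: [0.4629, 0.091, 0.0908]
orientation: [0.0, 0.7, 0.715, -0.001]
wrist_force: [-6.7, -4.9, 25.0]
finger_gap: 0.0856
grip_force: 12.9
```

```bash
python3 - <<'E'
from h import *
q=env.read_camera('wrist')['pixels'][:,:,::-1];p=env.read_camera('scene');a=p['pixels'][150:270,180:330,::-1]
s=env.get_state();print(s['tcp_pos'],s['wrist_force'])
cv2.imwrite('pics/i.png',np.hstack([cv2.resize(a,(420,336)),cv2.resize(q,(380,336))]))
E
```

```text
[0.46287339 0.09150311 0.09096554] [-6.9258024  -2.47571009 21.58770585]
```

View pics/i.png

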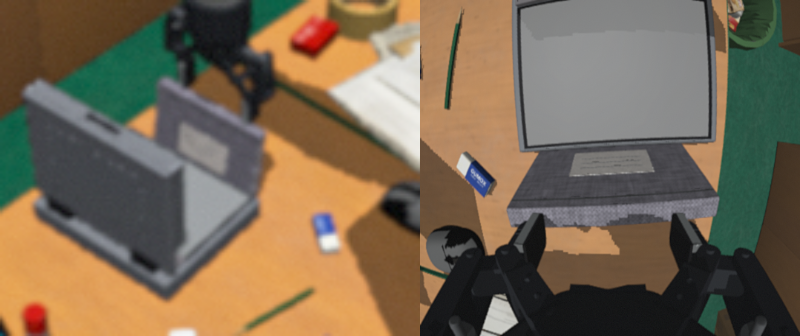

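>>> {"op": "move_arm", "data": {
  "targets": [
    [[2,0,-2],[0,0,0],-1],
    [[5,0,-3],[0,0,0],-1],
    [[8,0,-3],[0,0,0],-1],
    [[10,0,-3],[0,0,0],-1]
  ]
}}

```text
clock: 9.98
tcp_pos: [0.4625, 0.1014, 0.0919]
orientation: [-0.001, 0.7, 0.715, -0.001]
wrist_force: [-3.8, -0.0, 5.3]
finger_gap: 0.0854
grip_force: 2.4
```

>>> {"op": "move_arm", "data": {
  "targets": [
    [[4,0,0],[0,0,0],-1],
    [[4,0,-10],[0,0,0],-1],
    [[4,0,-25],[0,0,0],-1]
  ]
}}

```text
clock: 10.35
tcp_pos: [0.4636, 0.105, 0.1179]
orientation: [0.0, 0.7, 0.714, 0.0]
wrist_force: [0.4, -1.5, 0.9]
finger_gap: 0.0849
grip_force: 0.0
```

```bash
cat > look.py <<'E'
from h import *
s=env.get_state();print(s['clock'],s['tcp_pos'],s['wrist_force'])
for c in ['scene','wrist','side']:
    p=env.read_camera(c)
    for n in ['book_center','lid_edge']:
        print(c,n,[(np.round(x['centre'],3),round(x['confidence'],2)) for x in env.landmark_of(n,p)[:1]],'spot',[(np.round(x['centre'],3),round(x['confidence'],2)) for x in env.spot_in(n,p)[:1]])
E
python3 look.py
```

```text
10.35 [0.46355375 0.10496974 0.1178529 ] [ 0.40066748 -1.50812809  0.8695523 ]
scene book_center [] spot [(array([ 0.528, -0.155,  0.019]), 0.6)]
scene lid_edge [(array([0.46 , 0.275, 0.187]), 0.66)] spot [(array([0.447, 0.278, 0.138]), 0.87)]
wrist book_center [(array([0.467, 0.115, 0.05 ]), 0.58)] spot [(array([0.462, 0.117, 0.099]), 0.94)]
wrist lid_edge [] spot [(array([0.37 , 0.253, 0.074]), 0.76)]
side book_center [(array([0.463, 0.271, 0.048]), 0.28)] spot [(array([0.4  , 0.115, 0.088]), 0.55)]
side lid_edge [(array([0.463, 0.277, 0.188]), 0.63)] spot [(array([0.46 , 0.282, 0.126]), 0.8)]
```

The book stands upright against the scanner front, with its centre at (0.467, 0.115, 0.050). Now I go behind it and push the top over.

>>> {"op": "move_arm", "data": {
  "targets": [
    [[-12,0,0],[0,0,0],-1],
    [[-26,0,10],[0,0,0],-1],
    [[-28,0,35],[0,0,0],-1],
    [[-28,0,42],[0,0,0],-1]
  ]
}}

```text
clock: 11.6
tcp_pos: [0.4623, 0.0759, 0.0735]
orientation: [-0.001, 0.7, 0.714, -0.001]
wrist_force: [0.1, -0.4, 0.0]
finger_gap: 0.0854
grip_force: 0.0
```

>>> {"op": "move_arm", "data": {
  "targets": [
    [[15,0,0],[0,0,0],-1],
    [[25,0,0],[0,0,0],-1],
    [[35,0,0],[0,0,0],-1],
    [[45,0,0],[0,0,0],-1],
    [[55,0,2],[0,0,0],-1]
  ]
}}

```text
clock: 12.22
tcp_pos: [0.4629, 0.133, 0.0736]
orientation: [0.0, 0.7, 0.715, 0.0]
wrist_force: [0.5, -0.6, -0.1]
finger_gap: 0.0855
grip_force: 0.0
```

>>> {"op": "move_arm", "data": {
  "targets": [
    [[8,0,0],[0,0,0],-1],
    [[8,0,0],[0,0,0],-1],
    [[8,0,0],[0,0,0],-1]
  ]
}}

```text
clock: 12.6
tcp_pos: [0.4625, 0.1399, 0.0732]
orientation: [0.0, 0.7, 0.714, -0.0]
wrist_force: [-0.6, -0.4, -0.3]
finger_gap: 0.0852
grip_force: 0.0
```

```bash
python3 look.py
```

```text
12.6 [0.4624546  0.13988686 0.07321537] [-0.62727947 -0.38264637 -0.34302577]
scene book_center [(array([0.467, 0.119, 0.033]), 0.94)] spot [(array([0.446, 0.133, 0.05 ]), 0.73)]
scene lid_edge [(array([0.464, 0.276, 0.189]), 0.78)] spot [(array([0.449, 0.278, 0.139]), 0.55)]
wrist book_center [(array([0.466, 0.117, 0.036]), 0.63)] spot [(array([0.464, 0.141, 0.057]), 0.79)]
wrist lid_edge [(array([0.465, 0.118, 0.034]), 0.19)] spot [(array([0.42 , 0.269, 0.08 ]), 0.97)]
side book_center [] spot []
side lid_edge [(array([0.465, 0.275, 0.186]), 0.93)] spot [(array([0.455, 0.28 , 0.128]), 0.86)]
```

```bash
python3 - <<'E'
from h import *
q=env.read_camera('wrist')['pixels'][:,:,::-1];p=env.read_camera('scene');a=p['pixels'][150:270,180:330,::-1]
cv2.imwrite('pics/j.png',np.hstack([cv2.resize(a,(420,336)),cv2.resize(q,(380,336))]))
E
```

```text
(no output)
```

View pics/j.png

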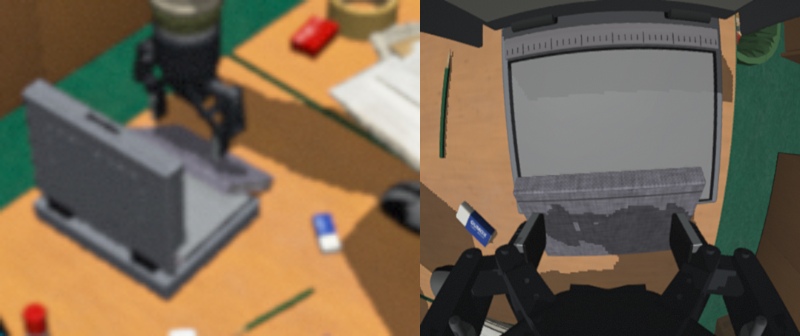

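The book toppled but slid, and now it leans at about 40° across the scanner's front edge, back cover up, with its low edge on the desk. Pressing its upper part down and forward should lever it flat onto the glass.

>>> {"op": "move_arm", "data": {
  "targets": [
    [[4,0,12],[0,0,0],-1],
    [[6,0,18],[0,0,0],-1],
    [[9,0,22],[0,0,0],-1],
    [[12,0,26],[0,0,0],-1],
    [[15,0,30],[0,0,0],-1]
  ]
}}

```text
clock: 14.08
tcp_pos: [0.4623, 0.1552, 0.043]
orientation: [0.0, 0.7, 0.714, -0.0]
wrist_force: [-0.4, -0.8, 1.0]
finger_gap: 0.0851
grip_force: 0.1
```

```bash
python3 look.py | grep -v lid
```

```text
14.075 [0.46227298 0.15518447 0.04304327] [-0.44367048 -0.84721327  0.97996353]
scene book_center [(array([0.466, 0.121, 0.034]), 0.97)] spot [(array([0.422, 0.125, 0.043]), 0.92)]
wrist book_center [(array([0.462, 0.118, 0.034]), 0.93)] spot [(array([0.464, 0.146, 0.051]), 0.72)]
side book_center [] spot []
```

>>> {"op": "move_arm", "data": {
  "targets": [
    [[2,0,4],[0,0,0],-1],
    [[5,0,8],[0,0,0],-1],
    [[8,0,11],[0,0,0],-1],
    [[10,0,13],[0,0,0],-1],
    [[12,0,14.5],[0,0,0],-1]
  ]
}}

```text
clock: 15.45
tcp_pos: [0.4618, 0.1642, 0.0307]
orientation: [0.003, 0.7, 0.714, -0.002]
wrist_force: [-9.6, -16.9, 34.2]
finger_gap: 0.0851
grip_force: 17.2
```

```bash
python3 look.py | grep -v lid
```

```text
15.45 [0.46183722 0.1642265  0.03069826] [ -9.62233807 -16.94121707  34.24003323]
scene book_center [(array([0.468, 0.122, 0.038]), 0.56)] spot []
wrist book_center [(array([0.467, 0.118, 0.034]), 0.63)] spot [(array([0.461, 0.153, 0.042]), 0.6)]
side book_center [] spot [(array([0.398, 0.103, 0.044]), 0.49)]
```

>>> {"op": "move_arm", "data": {
  "targets": [
    [[3,0,-2],[0,0,0],-1],
    [[7,0,-2.5],[0,0,0],-1],
    [[11,0,-2.5],[0,0,0],-1],
    [[15,0,-2.5],[0,0,0],-1]
  ]
}}

```text
clock: 16.7
tcp_pos: [0.4614, 0.1824, 0.0309]
orientation: [-0.0, 0.7, 0.714, -0.0]
wrist_force: [0.1, 0.4, 0.6]
finger_gap: 0.0852
grip_force: 0.1
```

```bash
python3 look.py | grep -v lid
```

```text
16.7 [0.46138919 0.18240467 0.03088881] [0.1171216  0.3772724  0.63294132]
scene book_center [(array([0.468, 0.12 , 0.037]), 0.75)] spot [(array([0.416, 0.103, 0.045]), 0.88)]
wrist book_center [(array([0.464, 0.118, 0.036]), 0.59)] spot [(array([0.464, 0.159, 0.044]), 0.68)]
side book_center [(array([ 0.514, -0.248,  0.001]), 0.58)] spot []
```

>>> {"op": "move_arm", "data": {
  "targets": [
    [[0,0,-10],[0,0,0],-1],
    [[0,0,-50],[0,0,0],-1],
    [[-50,0,-90],[0,0,0],-1],
    [[-100,0,-90],[0,0,0],-1],
    [[-100,0,-90],[0,0,0],-1]
  ]
}}

```text
clock: 18.08
tcp_pos: [0.4646, 0.0794, 0.1228]
orientation: [0.001, 0.701, 0.713, 0.001]
wrist_force: [0.7, 0.1, -0.0]
finger_gap: 0.0857
grip_force: 0.0
```

```bash
python3 look.py | grep -v lid; python3 - <<'E'
from h import *
q=env.read_camera('wrist')['pixels'][:,:,::-1];p=env.read_camera('scene');a=p['pixels'][150:270,180:330,::-1]
cv2.imwrite('pics/k.png',np.hstack([cv2.resize(a,(420,336)),cv2.resize(q,(380,336))]))
E
```

```text
18.075 [0.46460159 0.07938859 0.12277734] [ 0.74154455  0.07405592 -0.0141661 ]
scene book_center [(array([0.464, 0.119, 0.034]), 0.85)] spot [(array([0.447, 0.125, 0.044]), 0.88)]
wrist book_center [(array([0.466, 0.112, 0.033]), 0.73)] spot [(array([0.465, 0.127, 0.047]), 0.75)]
side book_center [] spot []
```

View pics/k.png

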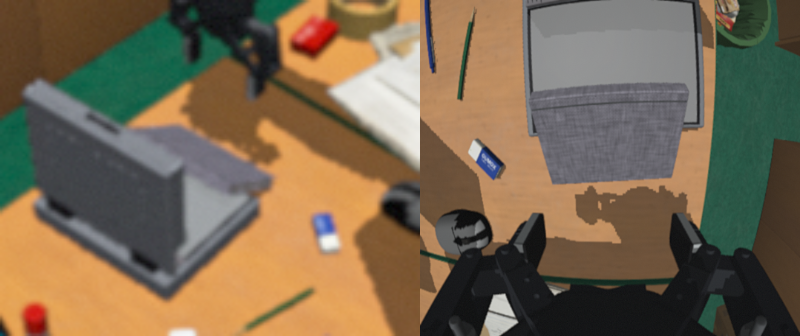

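The book tipped back to leaning: its top edge is visible above the glass at (610,90), and its low edge is at row 180. The two fingertips can take both ends at once. I turn the gripper 90° with a 6° tilt, so the rear finger presses the top flat while the front finger, sitting lower, pushes the overhanging edge.

```bash
cat >> h.py <<'E'
def toolF(t,yaw=0): return R.from_euler('z',yaw,degrees=True)*R.from_euler('x',t,degrees=True)*R.from_matrix(np.diag([-1.,1,-1]))
E
python3 -c "
from h import *
plan([.466,.09,.12],toolF(6,1.5));print(env.get_state()['joint_pos'])"
```

```text
18.93 shift [7.9 2.5 1.2] turn [-0.47  0.47 -9.02]
[ 4.39431333e-03  1.79867231e-01 -4.09491220e-01  9.81483702e-01
 -7.03300024e-05  1.55454652e+00]
```

>>> {"op": "move_arm", "data": {
  "targets": [
    [[8,2.5,1],[-0.05,0.05,-1.0],-1],
    [[8,2.5,1],[-0.1,0.1,-2.0],-1],
    [[8,2.5,1],[-0.15,0.15,-3.0],-1],
    [[8,2.5,1],[-0.2,0.2,-4.0],-1],
    [[8,2.5,1],[-0.25,0.25,-5.0],-1]
  ]
}}

```text
clock: 19.55
tcp_pos: [0.466, 0.09, 0.1203]
orientation: [-0.0, 0.329, 0.944, 0.03]
wrist_force: [0.7, 0.2, -0.8]
finger_gap: 0.0854
grip_force: 0.0
```

```bash
python3 -c "
from h import *
plan([.466,.09,.09],toolF(6,1.5))"
```

```text
19.55 shift [-0.6 -1.7 30.3] turn [-0.22  0.21 -3.99]
```

>>> {"op": "move_arm", "data": {
  "targets": [
    [[0,0,6],[-0.05,0.05,-1.0],-1],
    [[0,0,12],[-0.1,0.1,-2.0],-1],
    [[0,-1,20],[-0.16,0.15,-3.0],-1],
    [[-0.6,-1.7,30],[-0.22,0.21,-4.0],-1],
    [[-0.6,-1.7,30],[-0.22,0.21,-4.0],-1]
  ]
}}

```text
clock: 20.18
tcp_pos: [0.4655, 0.0898, 0.0896]
orientation: [-0.002, -0.01, 0.999, 0.052]
wrist_force: [-0.6, -0.7, 0.4]
finger_gap: 0.0856
grip_force: 0.0
```

```bash
python3 -c "
from h import *
plan([.466,.09,.06],toolF(6,1.5));plan([.466,.102,.027],toolF(6,1.5));print(q2r(env.get_state()['orientation']).as_matrix().round(3))"
```

```text
20.18 shift [-0.5 -2.9 29.4] turn [-0.01 -0.01 -0.04]
20.18 shift [-0.8  5.7 63.5] turn [-0.01 -0.01 -0.04]
[[-1.    -0.019 -0.004]
 [-0.02   0.994  0.103]
 [ 0.002  0.103 -0.995]]
```

>>> {"op": "move_arm", "data": {
  "targets": [
    [[-0.5,-3,20],[0,0,0],-1],
    [[-0.5,-2,36],[0,0,0],-1],
    [[-0.5,1,46],[0,0,0],-1],
    [[-0.8,3,55],[0,0,0],-1],
    [[-0.8,5,62],[0,0,0],-1]
  ]
}}

```text
clock: 20.8
tcp_pos: [0.4668, 0.1017, 0.029]
orientation: [-0.0, -0.011, 0.999, 0.052]
wrist_force: [-0.8, 0.1, 0.6]
finger_gap: 0.0854
grip_force: 0.2
```

```bash
cat > look2.py <<'E'
from h import *
s=env.get_state();print(s['clock'],np.round(s['tcp_pos'],4),np.round(s['wrist_force'],1),np.round(s['ft_torque'],2))
for c in ['scene','wrist']:
    p=env.read_camera(c);n='book_center'
    print(c,[(np.round(x['centre'],3),round(x['confidence'],2)) for x in env.landmark_of(n,p)[:1]])
E
python3 look2.py
```

```text
20.8 [0.4668 0.1017 0.029 ] [-0.8  0.1  0.6] [ 0.   -0.01 -0.02]
scene [(array([0.468, 0.119, 0.037]), 0.84)]
wrist [(array([0.464, 0.116, 0.034]), 0.86)]
```

>>> {"op": "move_arm", "data": {
  "targets": [
    [[0,2,2],[0,0,0],-1],
    [[0,6,3],[0,0,0],-1],
    [[0,11,3.5],[0,0,0],-1],
    [[0,16,4],[0,0,0],-1],
    [[0,21,4.5],[0,0,0],-1]
  ]
}}

```text
clock: 21.62
tcp_pos: [0.4662, 0.123, 0.0269]
orientation: [-0.001, -0.011, 0.999, 0.052]
wrist_force: [0.1, -1.5, 1.1]
finger_gap: 0.0857
grip_force: 0.9
```

```bash
python3 look2.py
```

```text
21.625 [0.4662 0.123  0.0269] [ 0.1 -1.5  1.1] [-0.41 -0.06  0.06]
scene [(array([0.465, 0.131, 0.038]), 0.8)]
wrist [(array([0.463, 0.133, 0.032]), 0.86)]
```

>>> {"op": "move_arm", "data": {
  "targets": [
    [[0,8,0.6],[0,0,0],-1],
    [[0,18,1.6],[0,0,0],-1],
    [[0,28,2.7],[0,0,0],-1],
    [[0,38,3.7],[0,0,0],-1],
    [[0,48,4.7],[0,0,0],-1]
  ]
}}

```text
clock: 22.45
tcp_pos: [0.4649, 0.1719, 0.027]
orientation: [-0.001, -0.011, 0.999, 0.052]
wrist_force: [-0.3, -0.4, -0.8]
finger_gap: 0.0858
grip_force: 0.4
```

```bash
python3 look2.py; python3 - <<'E'
from h import *
p=env.read_camera('wrist');print([(np.round(x['centre'],3),x['confidence']) for x in env.landmark_of('ruler',p)[:1]])
E
```

```text
22.45 [0.4649 0.1719 0.027 ] [-0.3 -0.4 -0.8] [-0.21  0.03  0.01]
scene [(array([0.47 , 0.181, 0.038]), 0.79)]
wrist [(array([0.464, 0.177, 0.036]), 0.6)]
[(array([0.465, 0.251, 0.03 ]), 0.86)]
```

>>> {"op": "move_arm", "data": {
  "targets": [
    [[0,4,0.4],[0,0,0],-1],
    [[0,8,0.8],[0,0,0],-1],
    [[0,12,1.2],[0,0,0],-1],
    [[0,15,1.5],[0,0,0],-1]
  ]
}}

```text
clock: 23.25
tcp_pos: [0.4661, 0.1853, 0.0273]
orientation: [0.001, -0.011, 0.999, 0.05]
wrist_force: [3.8, -8.3, -0.2]
finger_gap: 0.0853
grip_force: 4.2
```

>>> {"op": "move_arm", "data": {
  "targets": [
    [[0,3,0.3],[0,0,0],-1],
    [[0,4,0.4],[0,0,0],-1],
    [[0,-8,-1],[0,0,0],-1],
    [[0,-9,-25],[0,0,0],-1],
    [[0,-9,-80],[0,0,0],-1]
  ]
}}

```text
clock: 23.88
tcp_pos: [0.4621, 0.1685, 0.1042]
orientation: [-0.004, -0.011, 0.999, 0.052]
wrist_force: [0.5, 0.3, -0.9]
finger_gap: 0.0854
grip_force: 0.0
```

```bash
python3 - <<'E'
from h import *
s=env.get_state();print(s['clock'],s['tcp_pos'])
w=env.read_camera('wrist');sc=env.read_camera('scene')
for n in ['book_center','ruler','lid_edge','scanner','lid_hinge']:
    print(n,[[(np.round(x['centre'],3),round(x['confidence'],2)) for x in env.landmark_of(n,p)[:1]] for p in (w,sc)])
# book outline on z=.044 via wrist camera (equidistant fisheye)
m=max(env.regions_of('book_center',w),key=lambda r:r['confidence'])['mask'].astype(np.uint8)
c=max(cv2.findContours(m,0,1)[0],key=cv2.contourArea)[:,0].astype(float)
f=192/np.tan(np.radians(w['fovy'])/2);d=c-[w['cx'],w['cy']];r=np.hypot(*d.T);th=r/f
v=np.c_[d[:,0]/r*np.sin(th),-d[:,1]/r*np.sin(th),-np.cos(th)]
M=np.array(w['mount']);Rt=q2r(s['orientation']).as_matrix()
v=v@(Rt@M[:3,:3]).T;o=np.array(s['tcp_pos'])+Rt@M[:3,3]
P=(o+v*((.044-o[2])/v[:,2])[:,None])[:,:2].astype(np.float32)
print(cv2.minAreaRect(P))
E
```

```text
23.875 [0.46211479 0.16853813 0.10417214]
book_center [[(array([0.47 , 0.194, 0.036]), 0.84)], [(array([ 0.499,  0.442, -0.002]), 0.75)]]
ruler [[(array([0.462, 0.249, 0.028]), 0.64)], [(array([0.465, 0.245, 0.034]), 0.9)]]
lid_edge [[], [(array([0.464, 0.278, 0.192]), 0.65)]]
scanner [[], [(array([0.469, 0.202, 0.001]), 0.56)]]
lid_hinge [[(array([0.461, 0.27 , 0.046]), 0.73)], [(array([0.466, 0.272, 0.048]), 0.56)]]
((0.4683395028114319, 0.19557659327983856), (0.1491614729166031, 0.10545819252729416), 3.9519810676574707)
```

The book is flush at (0.469, 0.195), and its outline of 149 x 105 mm fits. Next I go over the lid and come down behind it.

```bash
python3 -c "
from h import *
plan([.465,.185,.24],toolR(0,1.5))"
```

```text
24.52 shift [  -0.5   30.  -132.5] turn [ 0.46 -0.47  8.97]
```

>>> {"op": "move_arm", "data": {
  "targets": [
    [[0,0,-45],[0,0,0.9],-1],
    [[0,10,-90],[0.1,-0.1,1.9],-1],
    [[0,30,-132],[0.15,-0.15,2.9],-1],
    [[0,30,-132],[0.2,-0.2,3.9],-1],
    [[0,30,-132],[0.25,-0.25,4.9],-1]
  ]
}}

```text
clock: 25.15
tcp_pos: [0.4651, 0.1853, 0.2408]
orientation: [-0.0, 0.407, 0.913, 0.026]
wrist_force: [0.4, 0.6, 0.6]
finger_gap: 0.0851
grip_force: 0.0
```

```bash
python3 -c "
from h import *
plan([.465,.32,.245],toolR(0,1.5))"
```

```text
25.15 shift [100.3  89.9   2.3] turn [ 0.22 -0.22  4.04]
```

>>> {"op": "move_arm", "data": {
  "targets": [
    [[25,22,0],[0.06,-0.06,1.0],-1],
    [[50,45,1],[0.12,-0.12,2.0],-1],
    [[75,67,2],[0.17,-0.17,3.0],-1],
    [[100,90,2],[0.22,-0.22,4.0],-1],
    [[100,90,2],[0.22,-0.22,4.0],-1]
  ]
}}

```text
clock: 25.78
tcp_pos: [0.4641, 0.3215, 0.2439]
orientation: [-0.0, 0.692, 0.722, -0.001]
wrist_force: [0.5, -0.5, -0.5]
finger_gap: 0.0853
grip_force: 0.0
```

```bash
python3 -c "
from h import *
plan([.467,.312,.159],toolR(0,1.5))
p=env.read_camera('scene');print([(np.round(x['centre'],3),x['confidence']) for x in env.landmark_of('lid_edge',p)[:1]])"
```

```text
25.77 shift [-9.5  2.7 84.9] turn [-0.01  0.01  0.09]
[(array([0.463, 0.274, 0.188]), 0.78)]
```

>>> {"op": "move_arm", "data": {
  "targets": [
    [[0,2,30],[0,0,0],-1],
    [[0,3,60],[0,0,0],-1],
    [[0,3,85],[0,0,0],-1],
    [[-15,3,85],[0,0,0],-1],
    [[-28,3,85],[0,0,0],-1]
  ]
}}

```text
clock: 26.5
tcp_pos: [0.4685, 0.2901, 0.1606]
orientation: [-0.0, 0.694, 0.72, -0.0]
wrist_force: [-0.2, 1.9, 0.0]
finger_gap: 0.0855
grip_force: 0.8
```

>>> {"op": "move_arm", "data": {
  "targets": [
    [[-10,0,0],[0,0,0],-1],
    [[-20,0,0],[0,0,0],-1],
    [[-32,0,1],[0,0,0],-1],
    [[-44,0,4],[0,0,0],-1],
    [[-55,0,8],[0,0,0],-1]
  ]
}}

```text
clock: 27.12
tcp_pos: [0.4707, 0.2357, 0.1518]
orientation: [0.0, 0.694, 0.72, -0.0]
wrist_force: [0.7, 0.6, 1.2]
finger_gap: 0.0855
grip_force: 0.7
```

>>> {"op": "move_arm", "data": {
  "targets": [
    [[-14,0,7],[0,0,0],-1],
    [[-27,0,15],[0,0,0],-1],
    [[-36,0,23],[0,0,0],-1],
    [[-45,0,31],[0,0,0],-1],
    [[-53,0,40],[0,0,0],-1]
  ]
}}

```text
clock: 27.75
tcp_pos: [0.4722, 0.183, 0.111]
orientation: [-0.0, 0.694, 0.72, -0.001]
wrist_force: [0.0, 0.4, 0.8]
finger_gap: 0.0852
grip_force: 0.4
```

>>> {"op": "move_arm", "data": {
  "targets": [
    [[-6,0,8],[0,0,0],-1],
    [[-11,0,18],[0,0,0],-1],
    [[-16,0,28],[0,0,0],-1],
    [[-20,0,38],[0,0,0],-1],
    [[-23,0,48],[0,0,0],-1]
  ]
}}

```text
clock: 28.38
tcp_pos: [0.4731, 0.1604, 0.063]
orientation: [-0.0, 0.693, 0.72, -0.001]
wrist_force: [0.3, 0.3, 0.6]
finger_gap: 0.0852
grip_force: 0.3
```

>>> {"op": "move_arm", "data": {
  "targets": [
    [[-2,0,8],[0,0,0],-1],
    [[-4,0,14],[0,0,0],-1],
    [[-4,0,18],[0,0,0],-1],
    [[-4,0,20],[0,0,0],-1]
  ]
}}

```text
clock: 28.88
tcp_pos: [0.4732, 0.1564, 0.0446]
orientation: [0.0, 0.694, 0.72, -0.001]
wrist_force: [-7.2, -1.8, 21.6]
finger_gap: 0.0852
grip_force: 10.7
```

>>> {"op": "move_arm", "data": {
  "targets": [
    [[0,0,1],[0,0,0],-1],
    [[0,0,-30],[0,0,0],-1],
    [[0,0,-90],[0,0,0],-1],
    [[-30,0,-120],[0,0,0],-1],
    [[-60,0,-120],[0,0,0],-1]
  ]
}}

```text
clock: 29.5
tcp_pos: [0.4779, 0.0965, 0.1671]
orientation: [0.002, 0.693, 0.721, 0.002]
wrist_force: [0.1, -0.1, -0.6]
finger_gap: 0.0856
grip_force: 0.0
```

```bash
python3 - <<'E'
from h import *
for c in ['scene','side','wrist']:
    p=env.read_camera(c)
    for n in ['lid_edge','book_center']:
        print(c,n,[(np.round(x['centre'],3),round(x['confidence'],2)) for x in env.landmark_of(n,p)[:1]],[(np.round(x['centre'],3),round(x['confidence'],2)) for x in env.spot_in(n,p)[:1]])
E
```

```text
scene lid_edge [] [(array([0.456, 0.207, 0.059]), 0.65)]
scene book_center [] []
side lid_edge [(array([0.47 , 0.129, 0.052]), 0.65)] [(array([0.46 , 0.215, 0.058]), 0.68)]
side book_center [] []
wrist lid_edge [(array([0.473, 0.132, 0.048]), 0.86)] [(array([0.469, 0.2  , 0.056]), 0.56)]
wrist book_center [] []
```

```bash
python3 -c "
from workcell import env
print(env.hand_in())"
```

```text
the job is handed in; nothing more can be done
None
```

I handed the job in at about 30 s of the 72 s. The book lies face down, flush against the ruler; the lid is shut over it with its outer face measured at about 58 mm; and the arm is clear of everything. `hand_in` gave no verdict back.

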